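Serve a bread roll with spring tongs

TASK

Pick up the kitchen tongs, close them on the small round bread roll on the wooden board (not the long one) and carry it over the saucer. Finish while still holding: the tongs in the gripper, the roll squeezed between the two tongs' ends, held still and lifted a few centimetres clear above the middle of the saucer, with nothing else touching the roll. Handle the roll with the tongs only, never with the gripper, and leave the long roll, the saucer and the other things standing where they are.

Things in the scene. Friction and masses are not known exactly. Their poses are not given: they have to be found in the camera images.
- tongs_grip (a point): Steel spring tongs, 218 mm long, 30 mm high, 100 g, lying level on edge on the stove. The point is their balance point, mid-way between the arms' two dark rubber outer grip strips (flat, 60 mm long), 15 mm over the underside, 90 mm ahead of the pivot head (21 mm wide) and 90 mm behind the mouth. x points along the tongs to the open ends, y across them (the way they are squeezed), z up
- tongs_mouth (a point): Centre of the tongs' mouth, between the cupped ends (32 mm long, 30 mm high, 3 mm thick), 15 mm over the underside; axes as tongs_grip. Inside, the open mouth is 81 mm wide at its middle and 68 mm at the cups' edges (12 mm less when held at 55 mm over the strips), 90 mm over the outside; the ends reach 16 mm farther ahead
- tongs_left: The tongs' left arm (+y side), origin at the pivot, on the underside. The strips of the two arms are 61 mm apart over their outsides when open. Each arm is sprung: the strips push back with about 1 N per mm of width taken off and open again when let go. Held at 55 to 56 mm (about 5 N) the tongs can be lifted and turned with the mouth still open
- tongs_right: The tongs' right arm (-y side), origin at the pivot, on the underside. Squeezed to 46 mm over the strips (about 15 N) the ends just touch the 48 mm round roll; 25 to 35 N on the strips then holds it safely (5 to 8 N on the roll)
- roll_center (a point): Small round bread roll, brown crust with a paler cross on top, 48 mm in diameter, 38 mm high, flat underside, about 45 g; standing on the board. The point is its centre, 19 mm above its underside
- long_roll_center (a point): Long bread roll, 92 x 42 x 36 mm, with three slanting pale cuts, on the same board 110 to 140 mm to one side of the round one; to be left alone. The point is its centre, its x axis runs along it
- board: Wooden chopping board, 140 mm (its x) by 240 mm (its y), 18 mm thick, its long side across the robot's view, fixed on the stove; the origin is the centre of its underside
- saucer: White round saucer, 132 mm in diameter, 16 mm high, empty; the origin is the centre of its underside. It stands on the stove on the other side from the board
- salt: Salt shaker, 44 mm in diameter, 90 mm high, at the front left; bystander, origin under its centre
- spice: Spice jar with a red cap, 46 mm in diameter, 109 mm high, at the front right; bystander, origin under its centre
Not all that is in view belongs to the job. What is shaped like the part that bears roll_center but yellow is not meant.

How it is judged:
On the way, in this order (a step that is already met when the one before it is completed fails the run):
1. the tongs are gripped and lifted off the stove while the round roll still stands on the board (height (world z) of tongs_grip above 0.025 m and contact force between the fingers and tongs_left above 0.5 N and contact force between the fingers and tongs_right above 0.5 N and height (world z) of roll_center below 0.042 m), for 0.1 s.
2. the round roll is squeezed between the tongs' two ends and lifted off the board (height (world z) of roll_center above 0.047 m and contact force between each of tongs_left, tongs_right and roll above 0.3 N and contact force between roll and board below 0.05 N), for 0.2 s.
At the end, for the whole second after the job is handed in: Gripper on both tongs' arms; round roll pressed between both ends (over 0.3 N each, within 35 mm of the mouth's centre), centre over 50 mm up and within 40 mm of the saucer's centre from above, under 0.03 m/s, touching only the tongs; long roll and saucer moved under 30 mm (height (world z) of roll_center above 0.05 m and horizontal distance between roll_center and saucer below 0.04 m and distance between roll_center and tongs_mouth below 0.035 m and contact force between each of tongs_left, tongs_right and roll above 0.3 N and contact force between the fingers and tongs_left above 0.5 N and contact force between the fingers and tongs_right above 0.5 N and contact force between roll and saucer below 0.05 N and contact force between roll and board below 0.05 N and contact force between roll and long_roll below 0.05 N and contact force between each of the arm, the fingers and roll below 0.05 N and linear speed of roll below 0.03 m/s and distance of each of long_roll_center, saucer from where it was at the start of the episode below 0.03 m); the arm keeps its last pose, push and grip.
It fails at once if the gripper or arm touches the round roll (contact force between any of the fingers, the arm and roll above 0.5 N).
It fails at once if the long roll or the saucer is pushed away by more than 40 mm (distance of any of long_roll_center, saucer from where it was at the start of the episode above 0.04 m).
It fails at once if the salt shaker or spice jar is displaced by more than 30 mm or knocked over (distance of any of salt, spice from where it was at the start of the episode above 0.03 m or angle between any of salt, spice's own z axis and vertical above 0.5 rad).
It also fails if it takes over 50 s, if anything falls off the work surface, if the arm or the gripper's body presses on something with over 40 N, if the wrist force passes 120 N, or if a joint passes its speed limit or range.

ROBOT

A 6-joint arm with a two-finger parallel gripper is mounted at the origin on a cart in front of the work surface, level with it; the furniture and walls round the work are solid. World frame = base frame: x ahead of the robot, y to its left, z up, the work surface at z = 0. Lengths are in m, angles in rad, forces in N, time in s.
With the tool pointing down it reaches from about 0.3 to 0.775 m from the base axis. Payload 14.6 kg.
Tool frame: the origin (TCP) lies on the centre line of the jaws, within the pads' length; the fingertips stand 17 mm ahead of it and the grasp point (between the pads) lies 2 mm behind it (arm.tcp_to_tips is the distance from the TCP to the fingertips, in m); z points along the fingers, y is the line along which they close (so a half turn about z gives the same grasp; the last joint's range is limited). The gripper opens to 94 mm and grips with 3 to 60 N. Pads are 16 mm wide; open, the fingers measure 119 mm over their backs; the gripper's body (75 mm by 177 mm) begins 78 mm behind the grasp point.
Start: joints at [1.2, 0.3, 1.521, -0, 1.321, -0.067], TCP at [0.165, 0.525, 0.222] pointing down, gripper open.
Joint ranges: [-3.03, 3.03], [-0.79, 2.21], [0.23, 2.52], [-1.04, 4.18], [0, 3.07], [-2.55, 2.55]. Speed limits (rad/s): [2.22, 2.22, 2.57, 3.14, 3.14, 3.14].

INTERFACE

Orientations are given as a unit quaternion [w, x, y, z].
In Python, from plant import arm gives the robot as it stands. The module is installed in compiled form; this text tells all that it offers. Calls block until the motion is done:
- arm.reach(position, orientation): joint-space move of the TCP to a pose.
- arm.move_straight(position, ori=None, speed=0.15, stop_force=None): straight line of the TCP; ori=None keeps the orientation; speed is the mean speed in m/s. With stop_force (N) it stops when the force on the tool has changed by that much, and returns True; else False.
- arm.set_joints(angles): joint-space move.
- arm.set_gripper(opening, strength=None): finger opening in m; strength is the grip in N (None keeps the last); returns when the fingers have stopped.
- arm.pause(seconds).
- arm.solve_ik(position, orientation): joint angles nearest the present ones, or None.
- arm.observe(): the state.
- arm.snapshot(name): name is "scene" or "side" or "wrist"; returns (picture, depth): 420x560x3 uint8, red, green, blue; 420x560 float32, m along the optical axis (not along the pixel's ray), 0 where there is no reading.
- arm.get_calibration(name): a dict with "intrinsics" (3x3 intrinsics, pixels), "rvec" (rotation vector, rad) and "tvec" (3), from world to camera coordinates, as OpenCV has them. Camera axes: x right, y down, z forward; pixel columns grow to the right and rows downward; lengths in m; the calibration is good to about 2 mm. A picture is of the moment at which its call begins: read the wrist's pose just before it. get_calibration takes no time and is no camera call; for the wrist camera it gives the pose at the moment of the call.
A pose or a line that the arm cannot do raises arm.PlanningError and nothing moves.
- arm.close_job(): hands the job in; it is judged then, once.
Trained networks look in the newest picture that a camera, given by its name, has taken for a name from the list of things; names that differ only in an ending like _2 or _b are one class to them, and where a whole thing is asked for, a point or a joint stands for the part that bears it (a point fixed in the world has none). Each returns a list of dicts, best first, with "p" (0 to 1); they miss things now and then, are a little off and sometimes report something else, mostly with a low value. They report only what shows in the picture. A call takes as long as a camera call. They do not tell look-alikes from the thing itself.
- arm.spot_in(query, camera): "bbox" ([left, top, right, bottom] in pixels, round what is visible of it).
The state is a dict: "clock": time; "qpos": joint angles; "dq": joint speeds; "effort": joint torques, N m; "tool_pos": TCP position; "tcp_rot": TCP orientation; "force": force on the tool from outside, world axes, zero at the start; "ft_torque": the same for the moment, N m; "finger_gap": finger opening in m; "gripper_force": force on a finger pad.
Only numpy, scipy, OpenCV 4.12 (cv2) and the standard library are available. Lean on these libraries where they do the work, as an engineer would, in place of code of your own. Each camera call takes 0.05 s, during which the arm holds its last target. There are 200 camera calls.

## Working session

There is one attempt and no reset: what is moved stays moved. The work goes in short steps, each a Python script; the robot and the scene stay as the last script left them, time stands still between calls to the robot, and variables do not carry over. Pictures are saved under pics/ and viewed, at most 10 in all, crops included, and the job is handed in when it is done.

```bash
mkdir -p pics
cat > h.py <<'E'
import numpy as np, cv2
from plant import arm
def cal(n):
    c=arm.get_calibration(n); R,_=cv2.Rodrigues(np.array(c["rvec"],float)); return np.array(c["intrinsics"],float),R,np.array(c["tvec"],float).ravel()
def cloud(n,depth,c=None):
    K,R,t=c or cal(n); v,u=np.mgrid[:depth.shape[0],:depth.shape[1]]
    P=np.stack([(u-K[0,2])/K[0,0]*depth,(v-K[1,2])/K[1,1]*depth,depth],-1)
    return (P-t)@R   # world
def save(n,img): cv2.imwrite(f"pics/{n}.png",img[:,:,::-1])
E
python3 - <<'E'
from h import *
for n in ("scene","side"):
    im,d=arm.snapshot(n); save(n,im); np.savez(f"{n}.npz",im=im,d=d,W=cloud(n,d))
    for q in ("tongs_left","tongs_right","roll_center","long_roll_center","board","saucer","salt","spice"):
        print(n,q,[(np.round(r["bbox"]).astype(int).tolist(),round(r["p"],2)) for r in arm.spot_in(q,n)][:4])
s=arm.observe(); print(s["clock"],s["tool_pos"],s["tcp_rot"],s["finger_gap"])
E
```

```text
scene tongs_left [([223, 214, 279, 255], 0.93)]
scene tongs_right [([326, 216, 359, 234], 0.62), ([241, 197, 281, 246], 0.56)]
scene roll_center [([356, 255, 375, 278], 0.84), ([235, 268, 256, 289], 0.78)]
scene long_roll_center [([326, 215, 356, 236], 0.88), ([221, 199, 291, 260], 0.46)]
scene board []
scene saucer [([276, 168, 321, 201], 0.9), ([242, 195, 284, 246], 0.37)]
scene salt [([193, 175, 211, 202], 0.76)]
scene spice [([262, 295, 284, 342], 0.86)]
side tongs_left [([213, 210, 268, 245], 0.9)]
side tongs_right [([237, 202, 270, 237], 0.68)]
side roll_center [([345, 243, 364, 260], 0.85), ([216, 243, 236, 266], 0.81)]
side long_roll_center [([319, 214, 352, 231], 0.83)]
side board [([303, 214, 401, 280], 0.92)]
side saucer [([274, 188, 325, 212], 0.55)]
side salt [([185, 174, 202, 209], 0.86)]
side spice [([239, 240, 261, 303], 0.56)]
0.9 [0.16452572 0.52481827 0.2224548 ] [-1.09565049e-05  1.51312251e-01  9.88486015e-01  1.98163428e-05] 0.09400017301139761
```

Run:
```python
from h import *
im=np.load("scene.npz")["im"]; im2=np.load("side.npz")["im"]
a=cv2.resize(im[150:350,170:420],(800,600)[:2],interpolation=cv2.INTER_CUBIC) ; a=cv2.resize(im[155:350,170:430],(800,600),interpolation=cv2.INTER_CUBIC); save("scene_crop",a)
for n,bs in (("scene",dict(roll=[356,255,375,278],other=[235,268,256,289],long=[326,215,356,236],saucer=[276,168,321,201],salt=[193,175,211,202],spice=[262,295,284,342])),("side",dict(roll=[345,243,364,260],other=[216,243,236,266],long=[319,214,352,231],saucer=[274,188,325,212],salt=[185,174,202,209],spice=[239,240,261,303]))):
    z=np.load(n+".npz"); W=z["W"]; I=z["im"]
    for k,(l,t,r,b) in bs.items():
        w=W[t:b,l:r].reshape(-1,3); c=I[(t+b)//2-3:(t+b)//2+3,(l+r)//2-3:(l+r)//2+3].reshape(-1,3).mean(0)
        print(n,k,c.round(),np.round(W[(t+b)//2,(l+r)//2],3),np.percentile(w,[5,50,95],axis=0).round(3).tolist())
print(cal("scene")[0])
```

```text
scene roll [181. 119.  71.] [ 0.599 -0.185  0.049] [[0.587, -0.2, 0.017], [0.602, -0.183, 0.045], [0.624, -0.149, 0.056]]
scene other [206. 175.  71.] [ 0.348 -0.086  0.031] [[0.33, -0.093, -0.002], [0.349, -0.081, 0.026], [0.372, -0.06, 0.037]]
scene long [171. 114.  68.] [ 0.612 -0.064  0.053] [[0.579, -0.076, 0.016], [0.618, -0.062, 0.048], [0.65, -0.009, 0.055]]
scene saucer [218. 213. 200.] [0.608 0.146 0.005] [[0.546, 0.082, -0.002], [0.607, 0.145, 0.007], [0.669, 0.211, 0.016]]
scene salt [131. 127. 121.] [0.348 0.199 0.056] [[0.326, 0.198, -0.002], [0.347, 0.206, 0.037], [0.386, 0.287, 0.087]]
scene spice [108.  43.  35.] [ 0.348 -0.229  0.102] [[0.334, -0.23, -0.033], [0.353, -0.22, 0.08], [0.377, -0.155, 0.11]]
side roll [130.  89.  53.] [ 0.597 -0.195  0.047] [[0.587, -0.202, 0.026], [0.599, -0.191, 0.044], [0.618, -0.172, 0.055]]
side other [172. 151.  60.] [ 0.344 -0.085  0.03 ] [[0.33, -0.093, -0.001], [0.347, -0.079, 0.019], [0.369, 0.005, 0.037]]
side long [132.  91.  54.] [ 0.613 -0.072  0.051] [[0.581, -0.078, -0.0], [0.621, -0.068, 0.046], [0.662, 0.049, 0.055]]
side saucer [175. 176. 165.] [0.613 0.141 0.007] [[0.549, 0.083, -0.001], [0.614, 0.143, 0.007], [0.688, 0.206, 0.017]]
side salt [117. 117. 112.] [0.338 0.197 0.054] [[0.324, 0.196, -0.0], [0.342, 0.205, 0.036], [0.392, 0.387, 0.087]]
side spice [83. 87. 73.] [ 0.351 -0.231  0.078] [[0.334, -0.232, -0.0], [0.354, -0.225, 0.058], [0.426, -0.018, 0.11]]
[[384.17990258   0.         278.62547422]
 [  0.         384.17990258 208.06752596]
 [  0.           0.           1.        ]]
```

View pics/scene_crop.png

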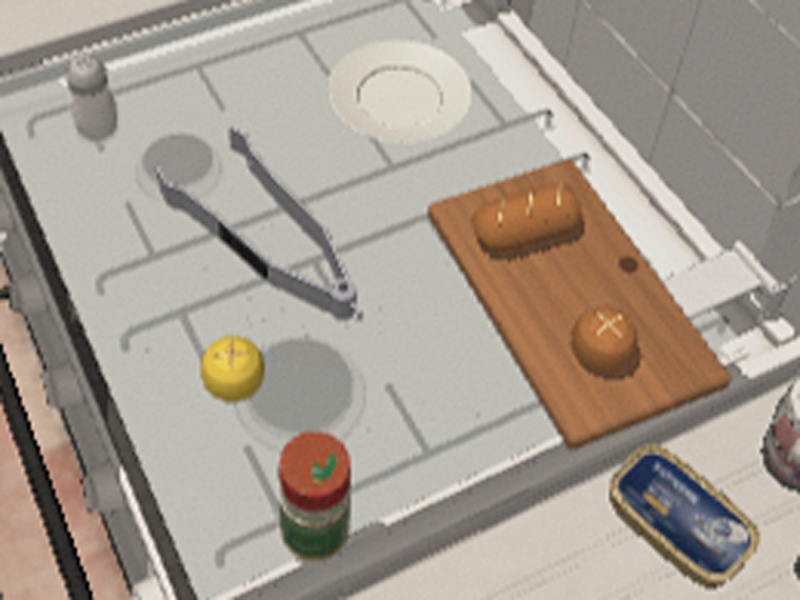

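View pics/side.png

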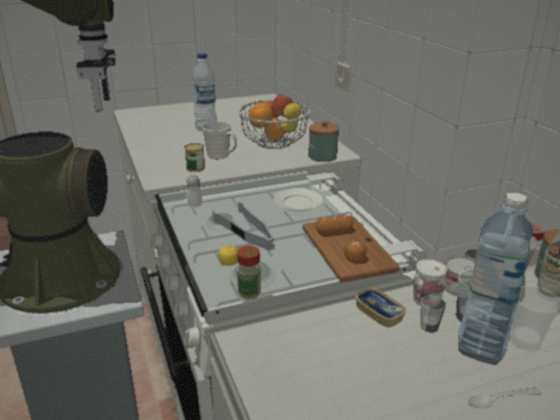

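The crop shows two look-alikes. The brown roll with the pale cross is on the board at scene pixel (366,266). The yellow one is on the stove at (246,279). The brown one fits the description (brown crust, on the board, top near z = 0.055), so that is the target. The tongs lie with the pivot near (282,252) and the mouth open towards the upper left at about (235,205).

```bash
cat >> h.py <<'E'
from scipy.optimize import least_squares
def tongs_pts(W,c,rad=.13,lo=.014,hi=.038):
    P=W.reshape(-1,3); m=(P[:,2]>lo)&(P[:,2]<hi)&(np.hypot(*(P[:,:2]-c).T)<rad); return P[m]
def quat(yaw,flip=0):  # tool down, tool y = tongs y (flip: half turn); tongs pointing along yaw
    from scipy.spatial.transform import Rotation as Ro
    x=np.array([np.cos(yaw),np.sin(yaw),0])*(-1 if flip else 1); z=np.array([0,0,-1.]); y=np.cross(z,x)
    q=Ro.from_matrix(np.c_[x,y,z]).as_quat(); return [q[3],q[0],q[1],q[2]]
E
python3 - <<'E'
from h import *
for n in ("scene","side"):
    W=np.load(n+".npz")["W"]
    t,b,l,r=(190,260,215,292) if n=="scene" else (200,250,205,278)
    P=tongs_pts(W[t:b,l:r],[.45,.05],.3); print(n,len(P))
    mu=np.median(P[:,:2],0); P=P[np.hypot(*(P[:,:2]-mu).T)<.15]
    print(mu, P[:,:2].min(0),P[:,:2].max(0))
    for y0 in np.arange(-.06,.2,.02):
        q=P[(P[:,1]>=y0)&(P[:,1]<y0+.02)]
        if len(q): print(round(y0,2),np.sort(q[:,0]).round(3)[::max(1,len(q)//12)],q[:,2].max().round(3))
q=arm.observe()["qpos"]
for c,yaw in (([.42,.08],1.7),([.515,-.185],0),([.518,.146],0)):
    for f in (0,1):
        s=arm.solve_ik([*c,.2],quat(yaw,f)); print(c,f,None if s is None else np.round(s,2))
E
```

```text
scene 576
[0.44778539 0.02668642] [ 0.36951373 -0.07019227] [0.5588274  0.14842879]
-0.06 [0.441 0.444 0.446 0.447 0.449 0.451 0.453 0.454 0.455 0.457 0.459 0.461
 0.463 0.466] 0.034
-0.04 [0.427 0.429 0.43  0.432 0.433 0.435 0.437 0.438 0.44  0.463 0.464 0.464
 0.466] 0.034
-0.02 [0.414 0.415 0.417 0.418 0.42  0.421 0.422 0.423 0.425 0.428 0.465 0.466
 0.466 0.468] 0.031
0.0 [0.407 0.408 0.41  0.41  0.411 0.412 0.413 0.414 0.467 0.467 0.468 0.468
 0.469] 0.031
0.02 [0.4   0.402 0.403 0.405 0.405 0.406 0.407 0.462 0.463 0.464 0.465 0.466
 0.466] 0.032
0.04 [0.393 0.396 0.397 0.398 0.399 0.401 0.402 0.458 0.459 0.459 0.46  0.461
 0.462] 0.032
0.06 [0.387 0.389 0.391 0.392 0.393 0.395 0.397 0.455 0.455 0.456 0.457 0.457
 0.46 ] 0.032
0.08 [0.378 0.381 0.383 0.385 0.385 0.387 0.39  0.452 0.452 0.453 0.453 0.455
 0.556] 0.031
0.1 [0.37  0.371 0.371 0.373 0.374 0.376 0.377 0.38  0.449 0.449 0.451 0.451
 0.452 0.55  0.556] 0.031
0.12 [0.37  0.37  0.37  0.371 0.448 0.448 0.449 0.45  0.45  0.45  0.451 0.451
 0.452 0.542 0.544 0.546 0.547] 0.032
0.14 [0.443 0.444 0.444 0.444 0.445 0.445 0.445
[... 785 characters left out ...]
0.032
0.08 [0.374 0.378 0.38  0.381 0.382 0.383 0.384 0.385 0.387 0.45  0.451 0.452
 0.452 0.453 0.454] 0.031
0.1 [0.368 0.37  0.37  0.372 0.372 0.373 0.375 0.376 0.378 0.448 0.45  0.45
 0.451] 0.032
0.12 [0.369 0.369 0.37  0.37  0.446 0.446 0.448 0.448 0.449 0.449 0.449 0.45
 0.451 0.451 0.451 0.453] 0.031
0.14 [0.443 0.443 0.443 0.444 0.445 0.445 0.445 0.445 0.445 0.445 0.445 0.447
 0.447 0.448] 0.03
[0.42, 0.08] 0 [ 0.1   0.05  1.87 -0.    1.22 -0.03]
[0.42, 0.08] 1 None
[0.515, -0.185] 0 [-0.41  0.31  1.56 -0.    1.27  1.16]
[0.515, -0.185] 1 [-0.41  0.31  1.56 -0.    1.27 -1.98]
[0.518, 0.146] 0 [ 0.21  0.29  1.58 -0.    1.27  1.78]
[0.518, 0.146] 1 [ 0.21  0.29  1.58 -0.    1.27 -1.36]
```

```bash
cat >> h.py <<'E'
def fit(P,g0,yaw):
    """iterate: axis frame from symmetric arms' outer lines in strip region (x' in -30..30) ; x from extreme ends"""
    g=np.array(g0,float)
    for _ in range(15):
        a=np.array([np.cos(yaw),np.sin(yaw)]); b=np.array([-a[1],a[0]])
        u=(P[:,:2]-g)@a; v=(P[:,:2]-g)@b
        k=(abs(v)<.055)&(u>-.125)&(u<.12); uu,vv=u[k],v[k]
        xs=[];mid=[];wid=[]
        for x0 in np.arange(-.06,.095,.01):
            s=(uu>=x0)&(uu<x0+.01)
            L=vv[s&(vv>.01)];Rr=vv[s&(vv<-.01)]
            if len(L)>3 and len(Rr)>3: xs.append(x0+.005);hi,lo=np.percentile(L,92),np.percentile(Rr,8);mid.append((hi+lo)/2);wid.append(hi-lo)
        s,o=np.polyfit(xs,mid,1); yaw+=np.arctan(s)
        ends=np.percentile(uu,[.3,99.7]); dx=(ends[0]+ends[1])/2-(-.112+.106)/2
        g=g+o*b+dx*a*.7
    return g,yaw,ends,np.round(wid,3)
E
python3 - <<'E'
from h import *
cl={n:np.load(n+".npz")["W"] for n in ("scene","side")}
A=[tongs_pts(cl["scene"][190:260,215:292],[.42,.04]),tongs_pts(cl["side"][200:250,205:278],[.42,.04])]
for P in A+[np.vstack(A)]: print(fit(P,[.43,.05],1.84))
arm.reach([.435,.0,.30],quat(1.83)); 
c=cal("wrist"); im,d=arm.snapshot("wrist"); save("wrist1",im); W=cloud("wrist",d,c); np.savez("wrist1.npz",im=im,W=W)
P=tongs_pts(W,[.42,.04]); print(len(P),fit(P,[.43,.05],1.84)); print(arm.observe()["clock"])
E
```

```text
(array([0.43309345, 0.03707995]), np.float64(1.821793507306238), array([-0.11010672,  0.10410672]), array([0.044, 0.05 , 0.057, 0.058, 0.06 , 0.061, 0.061, 0.063, 0.064,
       0.064, 0.067, 0.069, 0.071, 0.076, 0.084, 0.083]))
(array([0.43200089, 0.0369407 ]), np.float64(1.8202906393962934), array([-0.11220435,  0.10620435]), array([0.043, 0.051, 0.057, 0.059, 0.06 , 0.063, 0.062, 0.063, 0.066,
       0.065, 0.068, 0.07 , 0.072, 0.079, 0.086, 0.084]))
(array([0.43232967, 0.03729411]), np.float64(1.8210795285514645), array([-0.11107929,  0.10507931]), array([0.044, 0.052, 0.058, 0.059, 0.061, 0.063, 0.062, 0.063, 0.065,
       0.065, 0.069, 0.07 , 0.073, 0.079, 0.086, 0.084]))
1872 (array([0.43339068, 0.04036885]), np.float64(1.8258490678584687), array([-0.10852035,  0.10252035]), array([0.043, 0.051, 0.057, 0.059, 0.06 , 0.062, 0.063, 0.063, 0.064,
       0.065, 0.068, 0.07 , 0.072, 0.079, 0.085, 0.082]))
3.0833
```

View pics/wrist1.png

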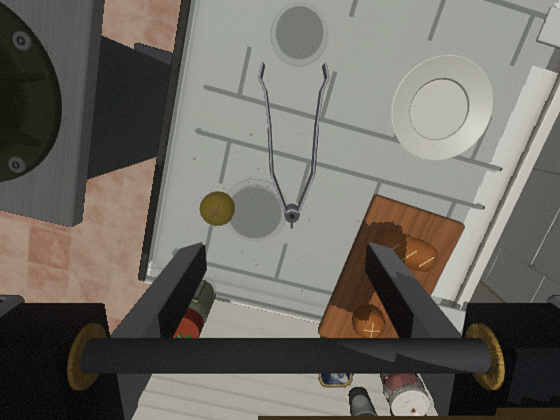

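The wrist view shows the tongs with the pivot at (291,214) and ends at (262,65) and (325,67). It agrees with the depth fit: strips 61–63 mm apart and about 215 mm long. Grasping now.

Run:
```python
from h import *
q=quat(1.823); g=[.4330,.0385]
def st(): s=arm.observe(); print(round(s["clock"],2),np.round(s["tool_pos"],4),round(s["finger_gap"],4),round(s["gripper_force"],2),np.round(s["force"],1))
arm.reach([*g,.12],q); print(arm.move_straight([*g,.021],q,speed=.1,stop_force=12)); st()
arm.set_gripper(.0555,20); st()
arm.move_straight([*g,.12],q,speed=.08); st()
arm.pause(.2)
c=cal("wrist"); im,d=arm.snapshot("wrist"); save("wrist2",im); W=cloud("wrist",d,c); np.savez("wrist2.npz",im=im,W=W)
P=tongs_pts(W,[.42,.04],.14,.095,.15)
print(len(P)); 
try: print(fit(P,g,1.823),np.percentile(P[:,2],[5,50,95]))
except Exception as e: print(e)
```

```text
False
4.99 [0.4334 0.0385 0.0215] 0.0939 0.0 [-0.7  0.1  0.7]
5.75 [0.4331 0.0386 0.0211] 0.0559 6.08 [0.1 0.9 2.5]
7.14 [0.4328 0.0385 0.1196] 0.0553 5.18 [ 0.6 -0.3 -1.5]
13285
(array([0.42955032, 0.04919344]), np.float64(1.826856042781107), array([-0.0990773,  0.0930773]), array([0.045, 0.052, 0.054, 0.054, 0.056, 0.077, 0.055, 0.055, 0.056,
       0.058, 0.059, 0.061, 0.066, 0.073, 0.07 , 0.066])) [0.10398458 0.12608994 0.14207942]
```

View pics/wrist2.png

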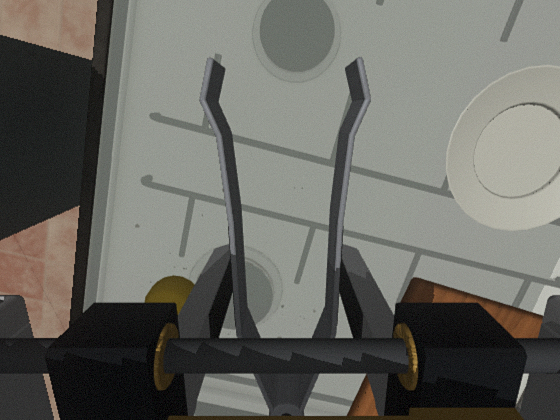

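The tongs are held with the mouth open; the ends are at pixels (213,62) and (357,62). Next I carry them over the round roll and measure from there.

Run:
```python
from h import *
W=np.load("wrist2.npz")["W"]
def ends(W,g,yaw,zlo,zhi):
    a=np.array([np.cos(yaw),np.sin(yaw)]); b=np.array([-a[1],a[0]]); P=W.reshape(-1,3); P=P[(P[:,2]>zlo)&(P[:,2]<zhi)]
    u=(P[:,:2]-g)@a; v=(P[:,:2]-g)@b; k=(u>.07)&(u<.13)&(abs(v)<.06); u,v,z=u[k],v[k],P[k,2]
    for s in (1,-1):
        m=s*v>.015; print("end",s,m.sum(),"u",np.percentile(u[m],[1,50,99]).round(4),"v",np.percentile(v[m],[2,50,98]).round(4),"z",np.percentile(z[m],[2,50,98]).round(4))
ends(W,[.4328,.0385],1.823,.085,.14)
q0=arm.observe()["qpos"]
arm.reach([.43,-.03,.19],quat(.9)); arm.reach([.512,-.19,.17],quat(0)); arm.pause(.3)
s=arm.observe(); print(round(s["clock"],2),s["tool_pos"],s["finger_gap"],s["gripper_force"])
c=cal("wrist"); im,d=arm.snapshot("wrist"); save("wrist3",im); W=cloud("wrist",d,c); np.savez("wrist3.npz",im=im,W=W)
ends(W,s["tool_pos"][:2],0,.13,.19)
print([(np.round(r["bbox"]).astype(int).tolist(),round(r["p"],2)) for r in arm.spot_in("roll_center","wrist")])
for n in ("scene","side","wrist1","wrist3"):
    P=np.load(n+".npz")["W"].reshape(-1,3)
    for lo in (.026,.038,.045):
        k=(np.hypot(P[:,0]-.602,P[:,1]+.187)<.045)&(P[:,2]>lo)&(P[:,2]<.065); Q=P[k]
        if len(Q)>5: print(n,lo,len(Q),Q[:,:2].mean(0).round(4),np.percentile(Q[:,:2],[1,99],axis=0).round(4).tolist(),np.percentile(Q[:,2],98).round(4))
```

```text
end 1 1486 u [0.0704 0.0886 0.1042] v [0.0293 0.0335 0.0372] z [0.1016 0.1243 0.1302]
end -1 1484 u [0.0704 0.0888 0.1045] v [-0.0358 -0.032  -0.0279] z [0.1011 0.1245 0.1302]
9.2 [ 0.51206945 -0.18921481  0.17043283] 0.05535231084572531 5.1793185621500015
end 1 1425 u [0.0705 0.0876 0.1025] v [0.0301 0.034  0.0378] z [0.1521 0.1748 0.1808]
end -1 1423 u [0.0705 0.0879 0.103 ] v [-0.0354 -0.0315 -0.0277] z [0.1521 0.1753 0.1808]
[([243, 63, 299, 124], 0.9)]
scene 0.026 354 [ 0.6031 -0.1833] [[0.5865, -0.2012], [0.6272, -0.1594]] 0.0569
scene 0.038 298 [ 0.6046 -0.182 ] [[0.5873, -0.2004], [0.6273, -0.1591]] 0.0571
scene 0.045 230 [ 0.6065 -0.1805] [[0.5892, -0.1974], [0.6273, -0.1593]] 0.0573
side 0.026 359 [ 0.6026 -0.1892] [[0.5848, -0.2033], [0.6263, -0.1656]] 0.057
side 0.038 258 [ 0.6039 -0.1875] [[0.5848, -0.2029], [0.6271, -0.1651]] 0.0573
side 0.045 185 [ 0.6051 -0.1855] [[0.5876, -0.2009], [0.6269, -0.1653]] 0.0577
wrist1 0.026 883 [ 0.6037 -0.1694] [[0.5859, -0.1929], [0.6278, -0.1536]] 0.057
wrist1 0.038 748 [ 0.6047 -0.1706] [[0.5862, -0.1931], [0.6279, -0.154]] 0.057
wrist1 0.045 600 [ 0.6059 -0.1724] [[0.5879, -0.1931], [0.6279, -0.1561]] 0.0571
wrist3 0.026 2627 [ 0.6089 -0.1773] [[0.5873, -0.1987], [0.6307, -0.1552]] 0.057
wrist3 0.038 2624 [ 0.6089 -0.1773] [[0.5873, -0.1987], [0.6307, -0.1552]] 0.057
wrist3 0.045 2314 [ 0.609  -0.1771] [[0.589, -0.197], [0.6291, -0.157]] 0.0571
```

View pics/wrist3.png

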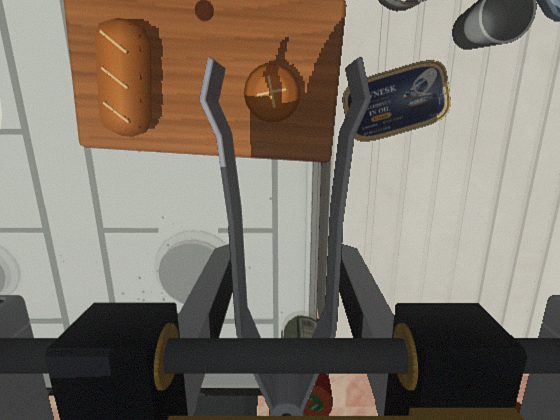

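In the wrist view the brown roll with its cross is at (272,93), between the tongs' ends at (213,62) and (357,62), and the long roll is clear to the left. The roll is at (0.609,-0.177) and its top is at 57 mm, as expected. Descending with the mouth centred on it.

Run:
```python
from h import *
q=quat(0); p=[.5215,-.178]
def st(): s=arm.observe(); print(round(s["clock"],2),np.round(s["tool_pos"],4),round(s["finger_gap"],4),round(s["gripper_force"],2),np.round(s["force"],1))
arm.move_straight([*p,.15],q,speed=.08); print(arm.move_straight([*p,.043],q,speed=.07,stop_force=6)); st()
arm.set_gripper(.03,30); arm.pause(.3); st()
c=cal("wrist"); im,d=arm.snapshot("wrist"); save("wrist4",im); np.savez("wrist4.npz",im=im,W=cloud("wrist",d,c))
```

```text
False
11.44 [ 0.5217 -0.1781  0.0434] 0.0556 5.18 [-0.2  0.1 -1.1]
12.07 [ 0.5216 -0.178   0.043 ] 0.0454 29.98 [ 0.2  0.2 -0.3]
```

View pics/wrist4.png

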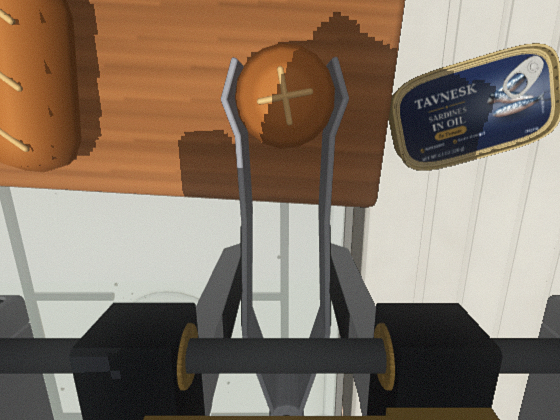

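The roll at (285,95) sits squarely between both cups, at a gap of 45.4 mm and 30 N. Lifting and carrying.

Run:
```python
from h import *
q=quat(0)
def st(): s=arm.observe(); print(round(s["clock"],2),np.round(s["tool_pos"],4),round(s["finger_gap"],4),round(s["gripper_force"],2),np.round(s["force"],1))
for n in ("scene","side","wrist1","wrist2"):
    P=np.load(n+".npz")["W"].reshape(-1,3); k=(np.hypot(P[:,0]-.608,P[:,1]-.146)<.08)&(P[:,2]>.010)&(P[:,2]<.022); print(n,k.sum(),np.percentile(P[k,:2],[1,99],axis=0).mean(0).round(4))
arm.move_straight([.5215,-.178,.12],q,speed=.06); arm.pause(.3); st()
arm.move_straight([.5215,.146,.12],q,speed=.12); st()
arm.move_straight([.5215,.146,.09],q,speed=.05); arm.pause(.5); st()
c=cal("wrist"); im,d=arm.snapshot("wrist"); save("wrist5",im); W=cloud("wrist",d,c); 
P=W.reshape(-1,3); k=(np.hypot(P[:,0]-.609,P[:,1]-.146)<.04)&(P[:,2]>.085)&(P[:,2]<.12); print(k.sum(),np.percentile(P[k],[1,50,99],axis=0).round(4))
```

```text
scene 563 [0.6074 0.136 ]
side 466 [0.6071 0.1354]
wrist1 4814 [0.607  0.1366]
wrist2 7604 [0.5978 0.1357]
13.86 [ 0.5215 -0.178   0.1199] 0.0452 29.97 [ 0.5  0.2 -2.1]
16.71 [0.5215 0.1458 0.12  ] 0.0455 29.97 [ 0.8  0.  -1.1]
17.96 [0.5215 0.146  0.09  ] 0.0451 29.97 [-0.8 -0.9 -1.4]
10605 [[0.5774 0.1214 0.0866]
 [0.6081 0.147  0.0987]
 [0.6301 0.1729 0.1038]]
```

View pics/wrist5.png

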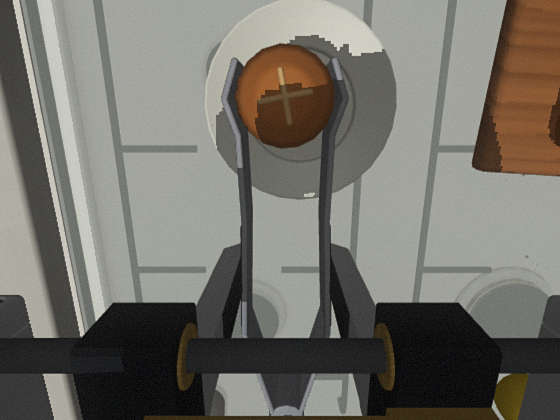

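The roll at (285,95) is held between the ends above the saucer, whose centre is near (300,98). Three fits put the saucer centre at (0.607,0.136), so I shift 10 mm in y and hand in.

Run:
```python
from h import *
arm.move_straight([.5200,.136,.09],quat(0),speed=.03); arm.pause(.7)
s=arm.observe(); print(s["clock"],s["tool_pos"],s["finger_gap"],s["gripper_force"],np.abs(s["dq"]).max())
print(arm.close_job())
```

```text
19.1917 [0.52001155 0.13600448 0.09000674] 0.04514218311340268 29.97199147939682 0.002025641109887343
the job is handed in; nothing more can be done
None
```

I handed the job in at 19.2 s with the round roll held in the tongs about 8 cm up (roll centre), over the middle of the saucer, at a steady 30 N grip; `close_job` returned no verdict, so I can't confirm the pass.

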